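# Set out the Wi-Fi installation kit on the desk shelf

### The job

Set out the kit for the next Wi-Fi installation on the low plywood shelf: clear the cup off the shelf onto its cork coaster, and line up all the pocket routers along the rear half of the shelf in one straight row, ports to the back rail, packed side by side from the end panel with no gap as wide as a finger. Along the front of the shelf, parallel to the row, lay the one spare antenna that is as long as those on the big router, with its connector towards the end panel. Leave the other antennas and everything else on the desk where they are.

Things in the scene. Friction and masses are not known exactly. Their poses are not given: they have to be found in the camera images.
- shelf: low fixed plywood shelf, open board with its top 45 mm above the desk. Origin on the desk under the board; x from the front edge (robot side) to the back, y towards its one end panel. Board x -100 to +120, y -155 to +155 mm. End panel: inner face y +140, 15 mm thick, 25 mm above the board; other end open. Back rail: face x +110, 25 mm high. Front lip: x -106 to -100, 8 mm high
- shelf_panel (a point): point on the inner face of the shelf's end panel, at board height, 35 mm behind the shelf's origin: the row of pocket routers starts here and runs away from it along -y of the shelf
- shelf_front (a point): middle of the shelf's front edge, at board height, just inside the lip
- pocket1: pocket router: white plastic block 60 mm long (x), 46 mm wide (y), 34 mm high, about 90 g; two black network ports in the +x end (its back), three tiny green lights in the -x end (front), a grey strip across the top near the port end. Origin at the centre of the underside. Three to five of the five are present (None when absent)
- pocket2: pocket router: white plastic block 60 mm long (x), 46 mm wide (y), 34 mm high, about 90 g; two black network ports in the +x end (its back), three tiny green lights in the -x end (front), a grey strip across the top near the port end. Origin at the centre of the underside. Three to five of the five are present (None when absent)
- pocket3: pocket router: white plastic block 60 mm long (x), 46 mm wide (y), 34 mm high, about 90 g; two black network ports in the +x end (its back), three tiny green lights in the -x end (front), a grey strip across the top near the port end. Origin at the centre of the underside. Three to five of the five are present (None when absent)
- pocket4: pocket router: white plastic block 60 mm long (x), 46 mm wide (y), 34 mm high, about 90 g; two black network ports in the +x end (its back), three tiny green lights in the -x end (front), a grey strip across the top near the port end. Origin at the centre of the underside. Three to five of the five are present (None when absent)
- pocket5: pocket router: white plastic block 60 mm long (x), 46 mm wide (y), 34 mm high, about 90 g; two black network ports in the +x end (its back), three tiny green lights in the -x end (front), a grey strip across the top near the port end. Origin at the centre of the underside. Three to five of the five are present (None when absent)
- antenna_a: one of three loose white antennas, alike but for length, lying flat: 100 mm long (shorter than those standing on the big white router at the far side of the desk); 14 mm wide, 12 mm thick, about 30 g. Blade towards +x; 12 mm wide knuckle and 10 mm round brass screw connector at the -x end. Origin at half length, on the underside; +x from connector to tip, z up
- antenna_b: one of three loose white antennas, alike but for length, lying flat: 135 mm long (as long as those standing on the big white router at the far side of the desk); 14 mm wide, 12 mm thick, about 30 g. Blade towards +x; 12 mm wide knuckle and 10 mm round brass screw connector at the -x end. Origin at half length, on the underside; +x from connector to tip, z up
- antenna_c: one of three loose white antennas, alike but for length, lying flat: 170 mm long (longer than those standing on the big white router at the far side of the desk); 14 mm wide, 12 mm thick, about 30 g. Blade towards +x; 12 mm wide knuckle and 10 mm round brass screw connector at the -x end. Origin at half length, on the underside; +x from connector to tip, z up
- cup: empty white ceramic espresso cup without a handle, standing on the shelf board at the start: 65 mm high, 57 mm diameter at the foot, 60 mm at the rim, about 130 g. Origin at the centre of its foot
- coaster: round cork coaster fixed on the desk, 92 mm diameter, 4 mm thick. Origin at the centre of its underside
- mouse: grey computer mouse, loose bystander on the desk, to be left alone. Origin at the centre of its underside
- plug: black plug-in adaptor, loose bystander on the desk, to be left alone. Origin at the centre of its underside
- notes: yellow sticky-note pad, loose bystander on the desk, to be left alone. Origin at the centre of its underside
- stick: USB stick, loose bystander on the desk, to be left alone. Origin at the centre of its underside
- penpot: terracotta pen pot, loose bystander on the desk, to be left alone. Origin at the centre of its underside

How it is judged:
By the outcome, as a careful person would: the job done as asked, in the order asked, and still so for the second after the job is handed in, with the robot touching nothing.
Of pocket1, pocket2, pocket3, pocket4, pocket5 only 3 to 5 are there at a start; the rules pass over those that are not, and their reading is None.
At some moment in a run one of pocket1, pocket2, pocket3, pocket4, pocket5, antenna_b may be knocked a few centimetres aside while the robot is not near it.
Once in a run the grip may slacken for a moment while it holds something.
It also fails if it takes over 210 s, if anything falls off the work surface, if the arm or the gripper's body presses on something with over 40 N, if the wrist force passes 120 N, or if a joint passes its speed limit or range.

### The arm

A 7-joint arm with a two-finger parallel gripper is mounted at the origin on the work surface. World frame = base frame: x ahead of the robot, y to its left, z up, the work surface at z = 0. Lengths are in m, angles in rad, forces in N, time in s.
With the tool pointing down it reaches from about 0.35 to 0.9 m from the base axis. Payload 8.1 kg.
Tool frame: the origin (TCP) lies between the finger pads; the fingertips stand 11 mm ahead of it and the grasp point (between the pads) lies 8 mm behind it; z points along the fingers, y is the line along which they close (so a half turn about z gives the same grasp; the last joint's range is limited). The gripper opens to 92 mm and grips with 3 to 60 N. Pads are 19 mm wide; open, the fingers measure 130 mm over their backs; the gripper's body (75 mm by 190 mm) begins 47 mm behind the grasp point.
Start: joints at [0.999, 0.434, 0.025, 1.573, -0.012, 1.134, -0.075], TCP at [0.282, -0.558, 0.238] pointing down, gripper open.
Joint ranges: [-2.62, 2.62], [-0.44, 2.09], [-1.27, 1.32], [0.08, 2.57], [-1.32, 4.46], [0.12, 2], [-2.74, 2.74]. Speed limits (rad/s): [2.22, 2.22, 3.01, 3.01, 3.14, 3.14, 3.14].

### API

Orientations are given as a rotation vector (axis times angle).
In Python, from cell import observe, get_image, camera_params, sign_off gives the robot as it stands.
- The arm moves only by the shell command python3 -m pendant 'ROWS' [FORCE]. ROWS is JSON, one flat list of numbers, 7 for each row, row after row: the shift along the tool's x, y, z in m, then the turn, a rotation vector about the tool's x, y, z in rad, then the finger opening in m, from 0 to 0.0918. In form: [dx, dy, dz, rx, ry, rz, jaw, dx, dy, dz, rx, ry, rz, jaw, ...]. A call has 1 to 10 rows; each row shifts and turns the commanded pose from where the row before left it, along the tool's axes as they then stand; what a row does not reach is not made up. A row lasts 1/8 s, in which the tool goes at most 62.5 mm and 10.7 degrees, less where a joint would pass 70% of its speed; a pose out of reach is approached as far as the arm can. A call is refused whole if a number of a shift passes 0.0625 or a number of a turn 0.188, either way. A call with a gripper value outside its range is refused whole. The fingers move at their own pace and stop on an object; FORCE is the grip in N (left out, the last holds). Time passes only in rows, so rows that do not move let the fingers close. It gives the time, the measured TCP pose, the force, the opening and the grip force at its end, in the units of the state.
- observe(): the state, without advancing time (a new reading comes with each control period).
- get_image(name): name is "scene" or "side" or "wrist"; returns the picture (420x560x3 uint8, red, green, blue); there is no depth.
- camera_params(name): a dict with "intrinsics" (3x3 intrinsics, pixels), "eye" and "rotation" of the camera in the world; the wrist camera has in their place "T_tool_cam" (4x4, takes a point from camera to tool coordinates, whose origin is the TCP and whose axes are the flange's). Camera axes: x right, y down, z forward; pixel columns grow to the right and rows downward; lengths in m; the calibration is good to about 2 mm. A picture is of the moment at which its call begins: read the wrist's pose just before it. camera_params takes no time and is no camera call.
- sign_off(): hands the job in; it is judged then, once.
The state is a dict: "clock": time; "joints": joint angles; "dq": joint speeds; "joint_efforts": joint torques, N m; "position": TCP position; "ee_rot": TCP orientation; "force": force on the tool from outside, world axes, zero at the start; "ft_torque": the same for the moment, N m; "width": opening from 0.0 (shut) to 1.0 (fully open); "gripper_force": force on a finger pad.
Only numpy, scipy, OpenCV 4.12 (cv2) and the standard library are available. Lean on these libraries where they do the work, as an engineer would, in place of code of your own. Each camera call takes 0.05 s, during which the arm holds its last target. There are 200 camera calls.

## Working session

There is one attempt and no reset: what is moved stays moved. The work goes in short steps, Python scripts to look and compute and a shell command to move; the robot and the scene stay as the last step left them, time stands still between calls to the robot, and variables do not carry over. Pictures are saved under pics/ and viewed, at most 14 in all, crops included, and the job is handed in when it is done.

```bash
mkdir -p pics; ls; python3 - <<'E'
from cell import *
import cv2,numpy as np
np.set_printoptions(precision=4,suppress=True)
for n in ["scene","side","wrist"]:
    cv2.imwrite(f"pics/{n}0.png",get_image(n)[:,:,::-1]); print(n,camera_params(n))
print(observe())
E
```

```text
pics
scene {'intrinsics': array([[389.1012,   0.    , 279.9803],
       [  0.    , 389.1012, 208.8046],
       [  0.    ,   0.    ,   1.    ]]), 'eye': array([ 1.2104, -0.0019,  0.917 ]), 'rotation': array([-1.8505, -1.8229,  0.6494])}
side {'intrinsics': array([[396.879 ,   0.    , 276.1867],
       [  0.    , 396.879 , 213.3523],
       [  0.    ,   0.    ,   1.    ]]), 'eye': array([0.3095, 0.6245, 0.899 ]), 'rotation': array([-0.5176,  2.8038, -0.9871])}
wrist {'intrinsics': array([[306.6981,   0.    , 285.7198],
       [  0.    , 306.6981, 211.3083],
       [  0.    ,   0.    ,   1.    ]]), 'T_tool_cam': array([[ 0.0008, -0.9658, -0.2593,  0.0699],
       [ 1.    ,  0.0008,  0.0002,  0.0009],
       [ 0.    , -0.2593,  0.9658, -0.1475],
       [ 0.    ,  0.    ,  0.    ,  1.    ]])}
{'clock': 0.15, 'joints': array([ 0.9994,  0.4351,  0.025 ,  1.5739, -0.0116,  1.134 , -0.0751]), 'dq': array([ 0.0003, -0.0027,  0.0009, -0.0013, -0.001 ,  0.0003,  0.0001]), 'joint_efforts': array([  0.0015, -66.8267,   0.986 , -31.4699,  -0.0605,   0.0394,
         0.0001]), 'position': array([ 0.2821, -0.5573,  0.2371]), 'ee_rot': array([-3.0546, -0.7292,  0.0007]), 'force': array([-0.5505,  0.2142, -0.0036]), 'ft_torque': array([ 0.0587,  0.0219, -0.0484]), 'gripper_force': 0.0, 'width': 1.001332111006807}
```

View pics/scene0.png

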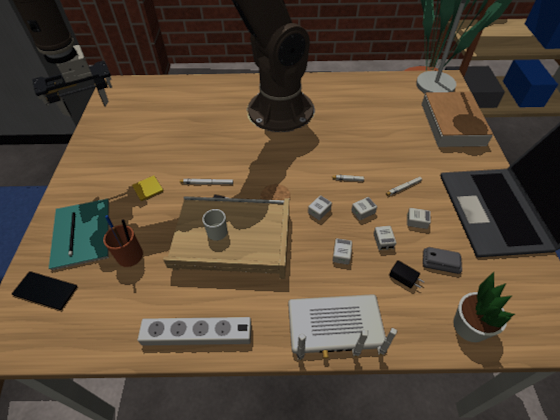

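View pics/side0.png

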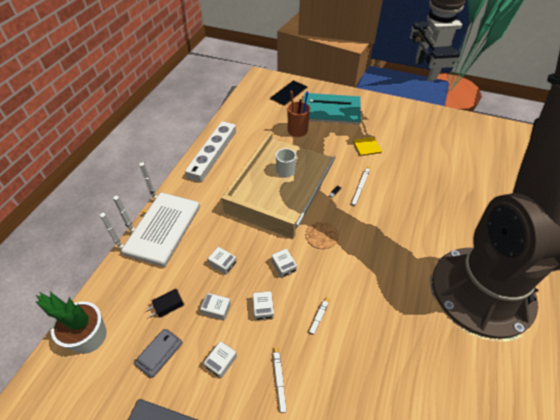

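```bash
cat > h.py <<'E'
import numpy as np,cv2
from scipy.spatial.transform import Rotation as R
from cell import *
np.set_printoptions(precision=4,suppress=True)
def cam(n,st=None):
    p=camera_params(n);K=p['intrinsics']
    if n!='wrist': return K,np.array(p['eye']),R.from_rotvec(p['rotation']).as_matrix()
    st=st or observe();T=p['T_tool_cam'];Rt=R.from_rotvec(st['ee_rot']).as_matrix()
    return K,np.array(st['position'])+Rt@T[:3,3],Rt@T[:3,:3]
def cast(c,uv,z):
    K,e,M=c;uv=np.atleast_2d(np.array(uv,float))
    d=(M@np.linalg.inv(K)@np.c_[uv,np.ones(len(uv))].T).T
    return e+d*((z-e[2])/d[:,2])[:,None]
def proj(c,P):
    K,e,M=c;q=K@M.T@(np.atleast_2d(P)-e).T
    return (q[:2]/q[2]).T
def shot(n,name=None):
    st=observe();c=cam(n,st);im=get_image(n)[:,:,::-1].copy()
    if name: cv2.imwrite('pics/'+name,im)
    return im,c
def pose():
    o=observe();M=R.from_rotvec(o['ee_rot']).as_matrix();return np.array(o['position']),M,o
def to(x,y,z,yaw):
    """report world delta in tool axes and turn needed; yaw = world angle of tool x axis, tool pointing down"""
    p,M,o=pose();best=None
    for k in (0,np.pi):
        a=yaw+k;X=np.array([np.cos(a),np.sin(a),0]);Z=np.array([0,0,-1.]);T=np.c_[X,np.cross(Z,X),Z]
        rv=R.from_matrix(M.T@T).as_rotvec()
        print('target half',k>0,'shift(tool now)',M.T@(np.array([x,y,z])-p),'turn',rv)
    print('pos',p,'yaw',np.degrees(np.arctan2(M[1,0],M[0,0])),'j7',o['joints'][6],'t',o['clock'])
E
python3 - <<'E'
from h import *
im=cv2.imread('pics/scene0.png');c=cam('scene')
p,M,o=pose();print('toolx',M[:,0],'tooly',M[:,1])
for n,uv,z in [('ant1',[(182,182),(233,183)],.006),('ant2',[(333,177),(364,179)],.006),('ant3',[(388,193),(421,179)],.006),
 ('shelf back-l,r',[(172,262),(285,268)],.07),('shelf front',[(184,199),(284,202)],.045),('coaster',[(276,191)],.004),
 ('cup',[(215,234)],.045),('routers',[(320,207),(364,207),(419,219),(386,236),(343,250)],.03)]: print(n,cast(c,uv,z))
a=cv2.resize(im[160:275,295:445],None,fx=5,fy=5,interpolation=cv2.INTER_CUBIC);cv2.imwrite('pics/c1.png',a)
a=cv2.resize(im[165:280,155:305],None,fx=5,fy=5,interpolation=cv2.INTER_CUBIC);cv2.imwrite('pics/c2.png',a)
E
```

```text
toolx [ 0.8922  0.4517 -0.0002] tooly [ 0.4517 -0.8922 -0.0012]
ant1 [[ 0.371  -0.3161  0.006 ]
 [ 0.3789 -0.1534  0.006 ]]
ant2 [[0.3601 0.1646 0.006 ]
 [0.371  0.2619 0.006 ]]
ant3 [[0.4311 0.327  0.006 ]
 [0.375  0.4416 0.006 ]]
shelf back-l,r [[ 0.7026 -0.2794  0.07  ]
 [ 0.7249  0.0048  0.07  ]]
shelf front [[ 0.4747 -0.2869  0.045 ]
 [ 0.4923  0.0062  0.045 ]]
coaster [[ 0.4137 -0.0176  0.004 ]]
cup [[ 0.6014 -0.184   0.045 ]]
routers [[0.501  0.111  0.03  ]
 [0.5037 0.239  0.03  ]
 [0.5505 0.3881 0.03  ]
 [0.6068 0.2844 0.03  ]
 [0.6498 0.1616 0.03  ]]
```

View pics/c1.png

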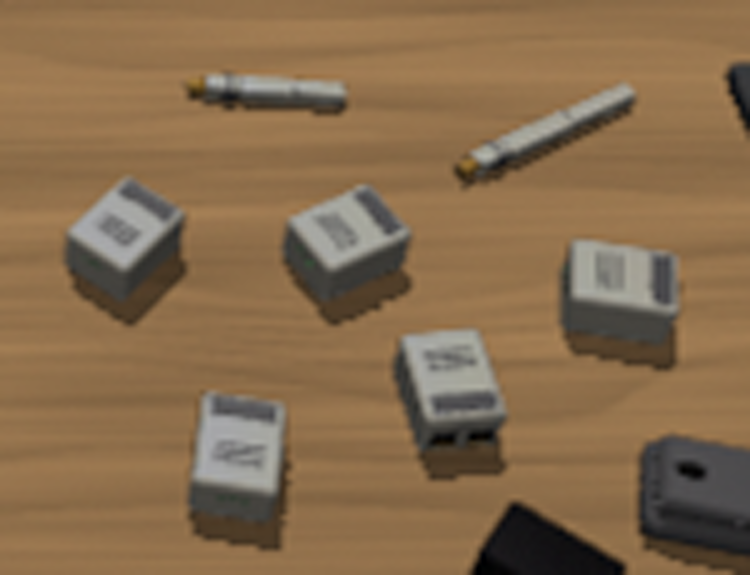

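View pics/c2.png

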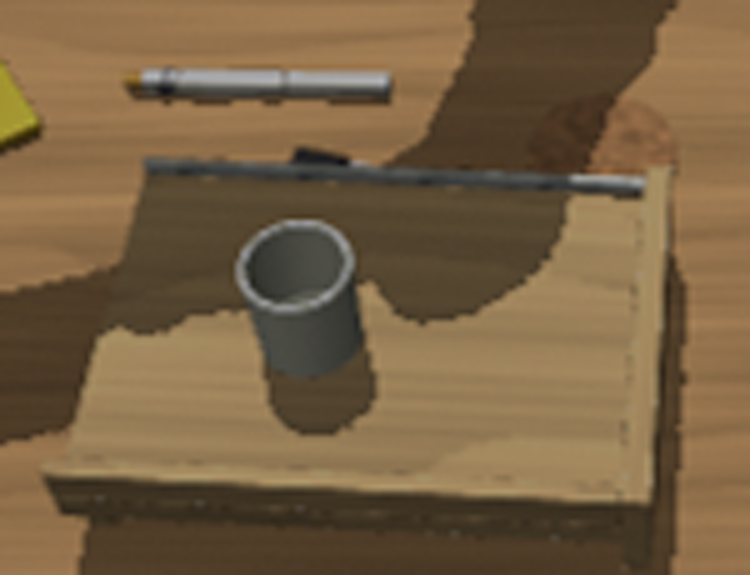

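```bash
python3 - <<'E'
from h import *
s=cam('scene');d=cam('side')
print('cup rim scene',cast(s,[(214.2,218)],.11),'side',cast(d,[(286,155)],.11))
print('coaster',cast(s,[(275.8,192.4)],.004),cast(d,[(322,235)],.004))
to(.585,-.18,.25,0)
E
```

```text
cup rim scene [[ 0.596  -0.1773  0.11  ]] side [[ 0.5906 -0.1799  0.11  ]]
coaster [[ 0.4194 -0.0182  0.004 ]] [[ 0.4241 -0.0201  0.004 ]]
target half False shift(tool now) [ 0.4406 -0.1998 -0.0127] turn [-0.0011  0.0004  0.4687]
target half True shift(tool now) [ 0.4406 -0.1998 -0.0127] turn [-0.0006 -0.0016 -2.6729]
pos [ 0.2821 -0.5573  0.2371] yaw 26.85247913934797 j7 -0.07511849805288993 t 0.15
```

```bash
python3 -m pendant '[0.055,-0.025,-0.0016,0,0,0,0.0918,0.055,-0.025,-0.0016,0,0,0,0.0918,0.055,-0.025,-0.0016,0,0,0,0.0918,0.055,-0.025,-0.0016,0,0,0,0.0918,0.055,-0.025,-0.0016,0,0,0,0.0918,0.055,-0.025,-0.0016,0,0,0,0.0918,0.055,-0.025,-0.0016,0,0,0,0.0918,0.055,-0.025,-0.0016,0,0,0,0.0918]' 15; python3 -m pendant '[0,0,0,0,0,0.157,0.0918,0,0,0,0,0,0.157,0.0918,0,0,0,0,0,0.156,0.0918,0,0,0,0,0,0,0.0918]'; python3 - <<'E'
from h import *
im,c=shot('wrist','w1.png');print(pose()[0],observe()['clock'])
print(proj(c,[[.593,-.179,.11],[.42,-.019,.004],[.593,-.179,.045]]))
E
```

```text
clock: 1.15
position: [0.5854, -0.1788, 0.2504]
ee_rot: [3.056, 0.729, -0.0]
force: [0.7, -0.9, -0.2]
width: 0.997
gripper_force: 0.0
clock: 1.65
position: [0.5844, -0.1803, 0.2502]
ee_rot: [3.141, -0.0, -0.001]
force: [-0.3, -0.0, 0.2]
width: 0.996
gripper_force: 0.0
[ 0.5845 -0.1803  0.2503] 1.7
[[283.629  195.4584]
 [172.9589 297.7029]
 [283.9692 183.7196]]
```

View pics/w1.png

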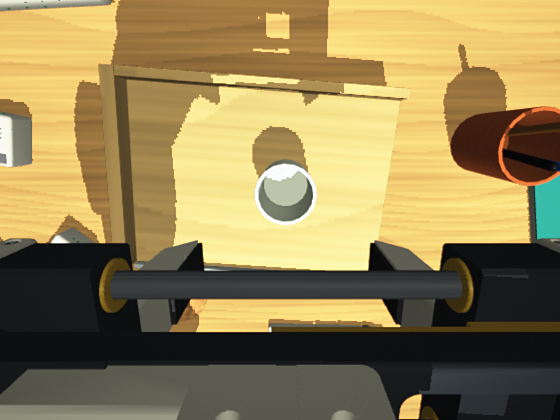

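```bash
python3 -m pendant '[0.0105,-0.001,0,0,0,0,0.0918,0,0,0.056,0,0,0,0.0918,0,0,0.056,0,0,0,0.0918,0,0,0.056,0,0,0,0.0918,0,0,0,0,0,0,0.0918,0,0,0,0,0,0,0.04,0,0,0,0,0,0,0.04,0,0,0,0,0,0,0.04,0,0,0,0,0,0,0.04,0,0,0,0,0,0,0.04]' 15; python3 - <<'E'
from h import *
K=camera_params('wrist')
import numpy as np
T=K['T_tool_cam'];p=np.array([.5845,-.1803,.2503]);M=R.from_rotvec([np.pi,0,0]).as_matrix()
c=(K['intrinsics'],p+M@T[:3,3],M@T[:3,:3])
q=cast(c,[(114,76),(407,98)],.07);print('rail',q,np.linalg.norm(q[0]-q[1]))
im=cv2.imread('pics/w1.png')[50:280,90:220];cv2.imwrite('pics/c3.png',cv2.resize(im,None,fx=2.6,fy=2.6,interpolation=cv2.INTER_CUBIC))
print(cast(c,[(285,193)],.11), observe()['width'])
E
```

```text
clock: 2.95
position: [0.5957, -0.1796, 0.0837]
ee_rot: [3.141, -0.002, 0.003]
force: [-1.2, 0.2, 6.8]
width: 0.629
gripper_force: 15.0
rail [[ 0.7052 -0.0111  0.07  ]
 [ 0.6849 -0.3031  0.07  ]] 0.292720350741671
[[ 0.5956 -0.1803  0.11  ]] 0.6287660833881142
```

View pics/c3.png

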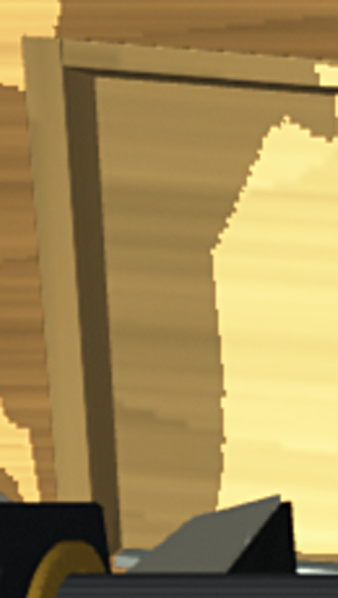

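```bash
python3 -m pendant '[0,0,-0.04,0,0,0,0.04,0,0,-0.04,0,0,0,0.04,-0.0437,-0.0402,0,0,0,0,0.04,-0.0437,-0.0402,0,0,0,0,0.04,-0.0437,-0.0402,0,0,0,0,0.04,-0.0437,-0.0402,0,0,0,0,0.04,0,0,0,0,0,0,0.04,0,0,0.05,0,0,0,0.04,0,0,0.04,0,0,0,0.04]'; python3 - <<'E'
from h import *
im,c=shot('side','s2.png');print(observe()['position'],observe()['width'],observe()['force'])
K=camera_params('wrist')
T=K['T_tool_cam'];p=np.array([.5845,-.1803,.2503]);M=R.from_rotvec([np.pi,0,0]).as_matrix()
w=(K['intrinsics'],p+M@T[:3,3],M@T[:3,:3])
a=cast(w,[(115.4,76.2),(124.6,242.3)],.07);b=cast(w,[(126.9,78.8),(135.4,259.6)],.045)
for q in(a,b):
  v=q[0]-q[1];print(q,'yaw',np.degrees(np.arctan2(v[1],v[0])))
cv2.imwrite('pics/c4.png',cv2.resize(im[150:290,240:400],None,fx=4,fy=4))
E
```

```text
clock: 4.08
position: [0.4213, -0.0187, 0.0718]
ee_rot: [3.141, -0.002, 0.003]
force: [0.3, -0.0, -1.6]
width: 0.632
gripper_force: 15.0
[ 0.4186 -0.0189  0.0679] 0.6319334912216035 [-1.7907  0.3492 -5.2379]
[[ 0.705  -0.0124  0.07  ]
 [ 0.5301  0.0022  0.07  ]] yaw -4.761744468923237
[[ 0.7063 -0.0115  0.045 ]
 [ 0.4977  0.0058  0.045 ]] yaw -4.729198601042172
```

View pics/c4.png

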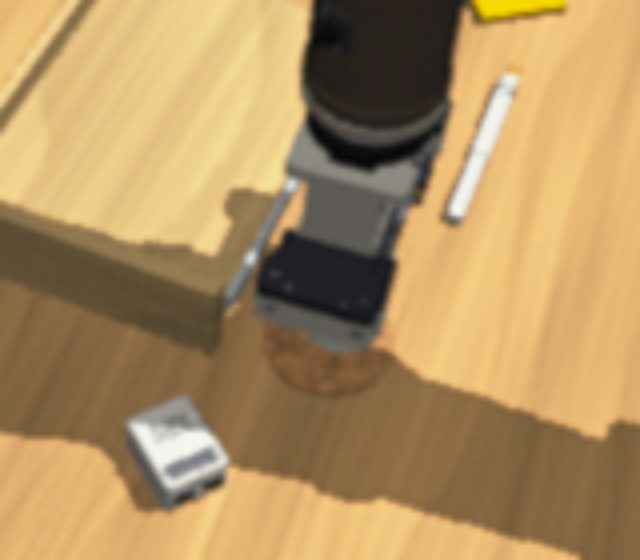

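```bash
python3 -m pendant '[0,0,0.017,0,0,0,0.04,0,0,0.009,0,0,0,0.04,0,0,0.003,0,0,0,0.04,0,0,0,0,0,0,0.04]'; python3 -m pendant '[0,0,0,0,0,0,0.08,0,0,0,0,0,0,0.08,0,0,0,0,0,0,0.08,0,0,-0.05,0,0,0,0.085,0,0,-0.06,0,0,0,0.085,0,0,-0.06,0,0,0,0.0918,0,0,-0.06,0,0,0,0.0918]';  python3 - <<'E'
from h import *
to(.53,.22,.34,0)
E
```

```text
clock: 4.62
position: [0.4209, -0.0185, 0.044]
ee_rot: [3.142, -0.002, 0.001]
force: [0.4, 0.3, -1.7]
width: 0.63
gripper_force: 15.0
clock: 5.5
position: [0.42, -0.0184, 0.2758]
ee_rot: [3.142, -0.002, 0.001]
force: [2.3, -0.6, -0.4]
width: 0.993
gripper_force: 0.0
target half False shift(tool now) [ 0.1098 -0.2385 -0.0641] turn [ 0.     -0.0006 -0.0012]
target half True shift(tool now) [ 0.1098 -0.2385 -0.0641] turn [-0.001  -0.      3.1404]
pos [ 0.42   -0.0184  0.2758] yaw -0.06970724309941663 j7 -1.6654782502620031 t 5.5
```

```bash
python3 -m pendant '[0.02,-0.06,-0.02,0,0,0,0.0918,0.02,-0.06,-0.02,0,0,0,0.0918,0.02,-0.06,-0.02,0,0,0,0.0918,0,-0.06,0,0,0,0,0.0918,0,0,0,0,0,0,0.0918,0,0,0,0,0,0,0.0918]'; python3 - <<'E'
from h import *
im,c=shot('wrist','w2.png');print(observe()['position'],observe()['clock'])
E
```

```text
clock: 6.25
position: [0.4771, 0.2105, 0.3297]
ee_rot: [3.141, -0.002, -0.001]
force: [-0.2, -0.6, -0.6]
width: 0.999
gripper_force: 0.0
[0.4773 0.2097 0.3298] 6.3
```

View pics/w2.png

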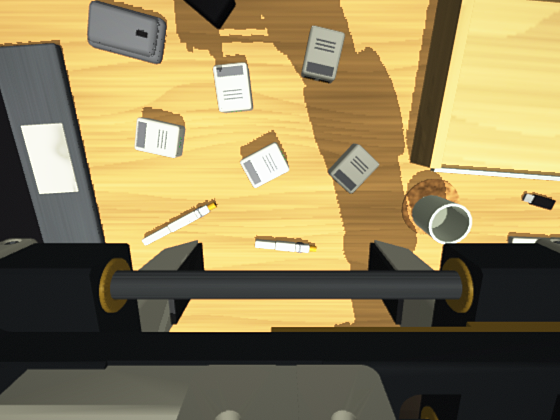

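```bash
cat >> h.py <<'E'
def routers(im,c,zt=.034,dbg=0):
    h=cv2.cvtColor(im,cv2.COLOR_BGR2HSV)
    m=((h[:,:,1]<75)&(h[:,:,2]>60)).astype(np.uint8); m[235:]=0
    m=cv2.morphologyEx(m,cv2.MORPH_CLOSE,np.ones((3,3)))
    out=[];g=h[:,:,2]
    for k in cv2.findContours(m,cv2.RETR_EXTERNAL,cv2.CHAIN_APPROX_NONE)[0]:
        if cv2.contourArea(k)<300: continue
        w=cast(c,k[:,0,:],zt)[:,:2]
        (x,y),(a,b),t=cv2.minAreaRect((w*1000).astype(np.float32))
        if not(35<min(a,b)<65 and 48<max(a,b)<85): continue
        if a<b: t+=90
        mk=np.zeros_like(m);cv2.drawContours(mk,[k],-1,1,-1);mk=cv2.erode(mk,np.ones((5,5)))
        # darkness of the two ends decides the strip (port) end
        vv,uu=np.nonzero(mk);P=cast(c,np.c_[uu,vv],zt)[:,:2]*1000-[x,y]
        d=np.array([np.cos(np.radians(t)),np.sin(np.radians(t))]);s=P@d;v=g[vv,uu]
        L=max(a,b)/2
        pe=v[(s>.3*L)&(s<.75*L)].mean();ne=v[(s<-.3*L)&(s>-.75*L)].mean()
        if ne<pe: t+=180
        out.append((x/1000,y/1000,(t+180)%360-180,max(a,b),min(a,b),round(abs(pe-ne))))
    return out
E
python3 - <<'E'
from h import *
im=cv2.imread('pics/w2.png');c=cam('wrist')
for r in routers(im,c): print(np.array(r))
w=proj(c,[[.4215,-.019,.004],[.4205,-.0185,.069]]);print(w)
print(cast(c,[(216,205),(145,242)],.006))
E
```

```text
[  0.493    0.1122 137.2348  59.3628  49.8208  44.    ]
[  0.4972   0.239  117.1028  60.4314  46.0313  37.    ]
[ 0.5359  0.3865 77.591  66.926  46.7753 34.    ]
[ 0.6016  0.2799  5.3214 60.8633 47.0835 41.    ]
[  0.6416   0.1601 168.1501  62.8679  45.4735  59.    ]
[[428.229  210.3192]
 [448.779  222.9764]]
[[0.4315 0.319  0.006 ]
 [0.3695 0.4387 0.006 ]]
```

```bash
cat >> h.py <<'E'
def hover(x,y,phi,z=.25):
    a=np.radians(phi+90);to(x-.07*np.cos(a),y-.07*np.sin(a),z,a)
E
python3 -c "
from h import *
hover(.6016,.2799,5.3)"
```

```text
target half False shift(tool now) [ 0.1308 -0.0009  0.0797] turn [ 0.0005  0.0012 -1.6659]
target half True shift(tool now) [ 0.1308 -0.0009  0.0797] turn [ 0.0012 -0.0005  1.4757]
pos [0.4773 0.2097 0.3298] yaw -0.14854988862835186 j7 -2.153912102791272 t 6.3
```

```bash
python3 -m pendant '[0.0436,0,0.0266,0,0,0,0.0918,0.0436,0,0.0266,0,0,0,0.0918,0.0436,0,0.0266,0,0,0,0.0918]'; python3 -m pendant '[0,0,0,0,0,-0.185,0.0918,0,0,0,0,0,-0.185,0.0918,0,0,0,0,0,-0.185,0.0918,0,0,0,0,0,-0.185,0.0918,0,0,0,0,0,-0.185,0.0918,0,0,0,0,0,-0.185,0.0918,0,0,0,0,0,-0.185,0.0918,0,0,0,0,0,-0.185,0.0918,0,0,0,0,0,-0.186,0.0918,0,0,0,0,0,0,0.0918]'; cat >> h.py <<'E'
def look(x,y,name=None):
    im,c=shot('wrist',name);rs=routers(im,c)
    for r in rs: print(np.array(r))
    r=min(rs,key=lambda r:np.hypot(r[0]-x,r[1]-y))
    print('picked',np.array(r));to(r[0],r[1],.012,np.radians(r[2]+90))
E
python3 -c "
from h import *
look(.6016,.2799,'b.png')"
```

```text
clock: 6.68
position: [0.6098, 0.2085, 0.2497]
ee_rot: [3.141, -0.006, 0.001]
force: [-0.7, 0.2, 0.2]
width: 1.002
gripper_force: 0.0
clock: 7.92
position: [0.6084, 0.2088, 0.2501]
ee_rot: [2.119, 2.319, -0.001]
force: [-0.0, 0.2, -0.6]
width: 0.998
gripper_force: 0.0
[  0.6442   0.167  168.9246  61.3162  44.8239  37.    ]
[  0.4995   0.2421 117.5768  59.8612  51.018   20.    ]
[ 0.602   0.2823  5.2173 58.9609 43.8806 36.    ]
[  0.6647   0.3962 -13.673   53.6957  51.9427   3.    ]
[ 0.5365  0.3833 77.4918 51.6271 49.6414  3.    ]
picked [ 0.602   0.2823  5.2173 58.9609 43.8806 36.    ]
target half False shift(tool now) [0.0736 0.     0.2381] turn [-0.0002  0.0008 -0.0035]
target half True shift(tool now) [0.0736 0.     0.2381] turn [0.0012 0.0002 3.1381]
pos [0.6084 0.2091 0.2502] yaw 95.01830835144374 j7 -0.5819250977867849 t 7.975
```

```bash
python3 -m pendant '[0.037,0,0.055,0,0,0,0.0918,0.0366,0,0.055,0,0,0,0.0918,0,0,0.055,0,0,0,0.0918,0,0,0.05,0,0,0,0.0918,0,0,0.021,0,0,0,0.0918,0,0,0,0,0,0,0.05,0,0,0,0,0,0,0.05,0,0,0,0,0,0,0.05,0,0,0,0,0,0,0.05,0,0,0,0,0,0,0.05]' 20; python3 -m pendant '[0,0,-0.04,0,0,0,0.05,0,0,-0.05,0,0,0,0.05,0,0,-0.05,0,0,0,0.05]'; cat >> h.py <<'E'
TH=np.radians(-4.5);UX=np.array([np.cos(TH),np.sin(TH)]);UY=np.array([-UX[1],UX[0]]);SO=np.array([.5848,-.1428])
def slot(sx,sy,z=.16):
    q=SO+sx*UX+sy*UY;to(q[0],q[1],z,TH+np.pi/2)
E
python3 -c "
from h import *
slot(.038,.112)"
```

```text
clock: 9.22
position: [0.6024, 0.2806, 0.022]
ee_rot: [2.115, 2.322, 0.003]
force: [-1.3, -0.6, 7.9]
width: 0.651
gripper_force: 20.0
clock: 9.6
position: [0.6014, 0.28, 0.1622]
ee_rot: [-2.115, -2.323, 0.0]
force: [1.1, -0.2, -1.1]
width: 0.653
gripper_force: 20.0
target half False shift(tool now) [-0.3156  0.0005  0.0022] turn [-0.      0.      0.1724]
target half True shift(tool now) [-0.3156  0.0005  0.0022] turn [-0.     -0.     -2.9692]
pos [0.6014 0.28   0.1622] yaw 95.37858263004424 j7 -0.7238503071662908 t 9.6
```

```bash
python3 -m pendant '[-0.0526,0,0,0,0,0,0.05,-0.0526,0,0,0,0,0,0.05,-0.0526,0,0,0,0,0,0.05,-0.0526,0,0,0,0,0,0.05,-0.0526,0,0,0,0,0,0.05,-0.0526,0,0,0,0,0,0.05,0,0,0,0,0,0.172,0.05,0,0,0,0,0,0,0.05]'; python3 -c "
from h import *
slot(.038,.112,.069)
print(observe()['width'])"
```

```text
clock: 10.6
position: [0.6312, -0.0344, 0.1608]
ee_rot: [2.307, 2.132, 0.0]
force: [0.2, 0.6, -0.4]
width: 0.653
gripper_force: 2.0
target half False shift(tool now) [0.0003 0.0002 0.0918] turn [0.0005 0.0001 0.0001]
target half True shift(tool now) [0.0003 0.0002 0.0918] turn [-0.0001  0.0008 -3.1415]
pos [ 0.6312 -0.0344  0.1608] yaw 85.50536970435242 j7 -0.38652995014049585 t 10.6
0.6533861346934756
```

```bash
python3 -m pendant '[0,0,0,0,0,0,0.05,0,0,0,0,0,0,0.05]' 25; python3 -c "
from h import *
im,c=shot('scene');u=proj(c,[[.631,-.034,.15]])[0].astype(int);print(u)
cv2.imwrite('pics/d1.png',cv2.resize(im[150:290,200:380],None,fx=4,fy=4,interpolation=cv2.INTER_CUBIC))"
```

```text
clock: 10.85
position: [0.6311, -0.0329, 0.1605]
ee_rot: [-2.302, -2.137, -0.0]
force: [-0.4, 0.7, -0.7]
width: 0.652
gripper_force: 25.0
[268 218]
```

View pics/d1.png

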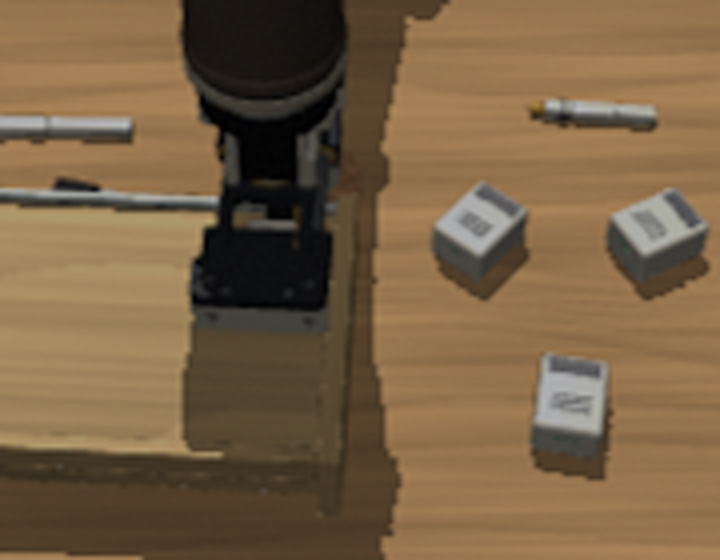

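```bash
python3 -m pendant '[-0.001,0,0.05,0,0,0,0.05,0,0,0.025,0,0,0,0.05,0,0,0,0,0,0,0.05]'; python3 -m pendant '[0,0,0.008,0,0,0,0.05,0,0,0,0,0,0,0.05]'; python3 -m pendant '[0,0,0.006,0,0,0,0.05,0,0,0.002,0,0,0,0.05,0,0,0,0,0,0,0.05]'
```

```text
clock: 11.28
position: [0.6296, -0.0348, 0.0834]
ee_rot: [-2.303, -2.133, 0.005]
force: [0.5, -0.4, 0.9]
width: 0.655
gripper_force: 25.0
clock: 11.52
position: [0.6315, -0.0349, 0.0779]
ee_rot: [2.306, 2.133, 0.001]
force: [0.1, -0.2, -0.5]
width: 0.653
gripper_force: 25.0
clock: 11.9
position: [0.631, -0.0351, 0.0693]
ee_rot: [-2.306, -2.133, 0.0]
force: [-1.0, -1.0, -1.5]
width: 0.651
gripper_force: 25.0
```

```bash
python3 -m pendant '[0.002,0,0.002,0,0,0,0.05,0.002,0,0,0,0,0,0.05,0.002,0,0,0,0,0,0.05,0,0,0,0,0,0,0.05]'; python3 -m pendant '[0,0,0.001,0,0,0,0.05,0,0,0,0,0,0,0.075,0,0,0,0,0,0,0.08,0,0,0,0,0,0,0.08,0,0,-0.04,0,0,0,0.085,0,0,-0.06,0,0,0,0.09,0,0,-0.06,0,0,0,0.0918,-0.045,0,-0.03,0,0,0,0.0918,-0.045,0,0,0,0,0,0.0918,0,0,0,0,0,0,0.0918]'; python3 - <<'E'
from h import *
im,c=shot('wrist','p1.png')
q=lambda sx,sy,z:np.r_[SO+np.array(sx)*UX+sy*UY,z]
print(proj(c,[q(.110,.140,.07),q(.11,-.155,.07),q(.038,.117,.079)]))
for r in routers(im,c,.079):
    d=np.array(r[:2])-SO;print(d@UX,d@UY,np.array(r))
hover(.4985,.2405,117.3)
E
```

```text
clock: 12.4
position: [0.6314, -0.0305, 0.0673]
ee_rot: [2.306, 2.132, -0.003]
force: [-1.0, -4.8, -0.0]
width: 0.65
gripper_force: 25.0
clock: 13.65
position: [0.6241, -0.1241, 0.2563]
ee_rot: [2.312, 2.124, -0.003]
force: [-0.2, -0.1, -1.0]
width: 0.997
gripper_force: 0.0
[[356.1177  77.4158]
 [343.3492 330.2906]
 [284.7757 101.2538]]
-0.1552028338350681 0.10956644144291104 [  0.4387  -0.0214 175.1845  84.4822  56.4776   2.    ]
0.03810308504523399 0.11729239566589432 [ 0.632  -0.0289 -4.8172 59.0727 44.3164 36.    ]
target half False shift(tool now) [ 0.387  -0.0954  0.0059] turn [-0.0008 -0.     -2.1289]
target half True shift(tool now) [ 0.387  -0.0954  0.0059] turn [-0.      0.0007  1.0127]
pos [ 0.6242 -0.1209  0.2561] yaw 85.32146259216309 j7 -0.19986990335135327 t 13.7
```

View pics/p1.png

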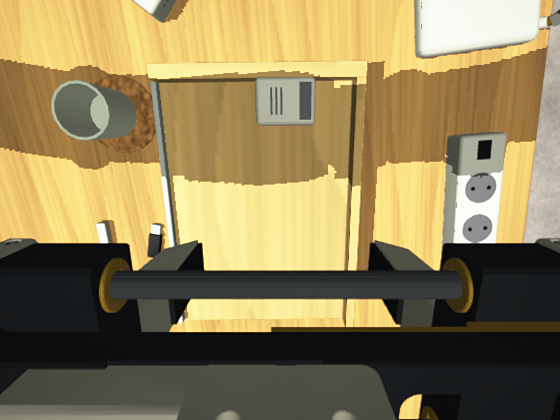

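```bash
python3 -m pendant '[0.0553,-0.0136,0,0,0,0,0.0918,0.0553,-0.0136,0,0,0,0,0.0918,0.0553,-0.0136,0,0,0,0,0.0918,0.0553,-0.0136,0,0,0,0,0.0918,0.0553,-0.0136,0,0,0,0,0.0918,0.0553,-0.0136,0,0,0,0,0.0918,0.0553,-0.0136,0,0,0,0,0.0918,0,0,0,0,0,-0.18,0.0918,0,0,0,0,0,-0.18,0.0918,0,0,0,0,0,-0.18,0.0918]'; python3 -m pendant '[0,0,0,0,0,-0.177,0.0918,0,0,0,0,0,-0.177,0.0918,0,0,0,0,0,-0.177,0.0918,0,0,0,0,0,-0.177,0.0918,0,0,0,0,0,-0.177,0.0918,0,0,0,0,0,-0.177,0.0918,0,0,0,0,0,-0.177,0.0918,0,0,0,0,0,-0.177,0.0918,0,0,0,0,0,-0.177,0.0918,0,0,0,0,0,0,0.0918]'; python3 -c "
from h import *
look(.4985,.2405,'dd.png')"
```

```text
clock: 14.95
position: [0.5585, 0.2765, 0.2561]
ee_rot: [-1.642, -2.677, -0.0]
force: [-0.4, 0.1, 0.2]
width: 0.998
gripper_force: 0.0
clock: 16.2
position: [0.559, 0.2758, 0.2561]
ee_rot: [0.754, -3.049, -0.002]
force: [-1.3, 0.9, 0.4]
width: 1.001
gripper_force: 0.0
[ 0.5344  0.3872 77.4953 66.3329 45.3655 34.    ]
[  0.6392   0.1626 168.2344  67.1326  46.8116  52.    ]
[  0.4967   0.2406 117.8333  59.5868  44.8367  44.    ]
[  0.4917   0.1142 138.0512  62.2013  50.5726  52.    ]
picked [  0.4967   0.2406 117.8333  59.5868  44.8367  44.    ]
target half False shift(tool now) [ 0.0714 -0.0024  0.2442] turn [ 0.0012 -0.0005 -0.0039]
target half True shift(tool now) [ 0.0714 -0.0024  0.2442] turn [-0.0008 -0.0019  3.1377]
pos [0.5591 0.2756 0.2561] yaw -152.3913817661719 j7 1.0147815153842588 t 16.25
```

```bash
python3 -m pendant '[0.0357,-0.0012,0.055,0,0,0,0.0918,0.0357,-0.0012,0.055,0,0,0,0.0918,0,0,0.055,0,0,0,0.0918,0,0,0.05,0,0,0,0.0918,0,0,0.020,0,0,0,0.0918,0,0,0,0,0,0,0.05,0,0,0,0,0,0,0.05,0,0,0,0,0,0,0.05,0,0,0,0,0,0,0.05,0,0,0,0,0,0,0.05]' 25; python3 -m pendant '[0,0,-0.04,0,0,0,0.05,0,0,-0.05,0,0,0,0.05,0,0,-0.05,0,0,0,0.05]';python3 -c "
from h import *
slot(.038,.066)"
```

```text
clock: 17.5
position: [0.5014, 0.2415, 0.0278]
ee_rot: [-0.752, 3.048, 0.001]
force: [-1.3, -1.0, 7.7]
width: 0.652
gripper_force: 25.0
clock: 17.88
position: [0.5004, 0.2406, 0.1682]
ee_rot: [0.753, -3.05, 0.0]
force: [1.1, 0.1, -0.3]
width: 0.652
gripper_force: 25.0
target half False shift(tool now) [ 0.0364 -0.3431  0.0082] turn [-0.0004 -0.0001  2.1335]
target half True shift(tool now) [ 0.0364 -0.3431  0.0082] turn [ 0.0001 -0.0004 -1.0081]
pos [0.5004 0.2406 0.1682] yaw -152.26130563512956 j7 0.9282590131043832 t 17.875
```

```bash
python3 -m pendant '[0.0065,-0.0578,0,0,0,0,0.05,0.0065,-0.0578,0,0,0,0,0.05,0.0065,-0.0578,0,0,0,0,0.05,0.0065,-0.0578,0,0,0,0,0.05,0.0065,-0.0578,0,0,0,0,0.05,0.0065,-0.0578,0,0,0,0,0.05,0,0,0,0,0,0.1778,0.05,0,0,0,0,0,0.1778,0.05,0,0,0,0,0,0.1778,0.05]'; python3 -m pendant '[0,0,0,0,0,0.1778,0.05,0,0,0,0,0,0.1778,0.05,0,0,0,0,0,0.1778,0.05,0,0,0,0,0,0.1778,0.05,0,0,0,0,0,0.1778,0.05,0,0,0,0,0,0.1778,0.05,0,0,0,0,0,0.1778,0.05,0,0,0,0,0,0.1778,0.05,0,0,0,0,0,0.1778,0.05,0,0,0,0,0,0,0.05]';python3 -c "
from h import *
slot(.038,.0615,.075);print(observe()['width'])"
```

```text
clock: 19.0
position: [0.6274, -0.0845, 0.1667]
ee_rot: [-0.088, -3.14, -0.0]
force: [0.7, 1.2, -0.5]
width: 0.648
gripper_force: 25.0
clock: 20.25
position: [0.6275, -0.0841, 0.1669]
ee_rot: [2.305, 2.133, -0.0]
force: [-0.2, 0.4, -1.5]
width: 0.652
gripper_force: 25.0
target half False shift(tool now) [-0.0004  0.      0.0919] turn [0.0003 0.0004 0.0011]
target half True shift(tool now) [-0.0004  0.      0.0919] turn [-0.0007  0.0005 -3.1405]
pos [ 0.6275 -0.0841  0.1669] yaw 85.56368579289317 j7 -0.3322528640050932 t 20.25
0.6521733434628001
```

Lower, nudge against the neighbour, release, rise and look back.

```bash
python3 -m pendant '[0,0,0.05,0,0,0,0.05,0,0,0.03,0,0,0,0.05,0,0,0.011,0,0,0,0.05,0,0,0.002,0,0,0,0.05,0,0,0,0,0,0,0.05]'; python3 -m pendant '[0.002,0,0,0,0,0,0.05,0.002,0,0,0,0,0,0.05,0.002,0,0,0,0,0,0.05,0,0,0,0,0,0,0.05]'; python3 -m pendant '[0,0,0.001,0,0,0,0.05,0,0,0,0,0,0,0.075,0,0,0,0,0,0,0.08,0,0,0,0,0,0,0.08,0,0,-0.04,0,0,0,0.085,0,0,-0.06,0,0,0,0.09,0,0,-0.06,0,0,0,0.0918,-0.045,0,-0.03,0,0,0,0.0918,0,0,0,0,0,0,0.0918]'; cat >> h.py <<'E'
def row(name=None):
    im,c=shot('wrist',name)
    for r in routers(im,c,.079):
        d=np.array(r[:2])-SO;print('row',d@UX,d@UY,np.array(r[2:]))
E
python3 - <<'E'
from h import *
row('p2.png')
hover(.492,.113,138)
E
```

```text
clock: 20.88
position: [0.6284, -0.0842, 0.0747]
ee_rot: [2.305, 2.132, 0.002]
force: [-0.3, 0.4, -0.8]
width: 0.652
gripper_force: 25.0
clock: 21.38
position: [0.6282, -0.0786, 0.0738]
ee_rot: [2.307, 2.132, -0.0]
force: [0.4, -1.3, -0.5]
width: 0.651
gripper_force: 25.0
clock: 22.5
position: [0.6255, -0.1277, 0.2652]
ee_rot: [2.309, 2.122, 0.002]
force: [0.3, -0.6, -1.8]
width: 0.999
gripper_force: 0.0
row -0.15574576865594467 0.10587560193287579 [-20.3077  83.1555  57.6947   1.    ]
target half False shift(tool now) [ 0.2822 -0.1095  0.013 ] turn [-0.0005  0.0028 -2.4908]
target half True shift(tool now) [ 0.2822 -0.1095  0.013 ] turn [0.0022 0.0004 0.6508]
pos [ 0.6248 -0.1252  0.2635] yaw 85.28889511715855 j7 -0.21934575930865355 t 22.55
```

```bash
python3 -m pendant '[0.0564,-0.0219,0,0,0,0,0.0918,0.0564,-0.0219,0,0,0,0,0.0918,0.0564,-0.0219,0,0,0,0,0.0918,0.0564,-0.0219,0,0,0,0,0.0918,0.0564,-0.0219,0,0,0,0,0.0918,0,0,0,0,0,-0.178,0.0918,0,0,0,0,0,-0.178,0.0918,0,0,0,0,0,-0.178,0.0918,0,0,0,0,0,-0.178,0.0918,0,0,0,0,0,-0.178,0.0918]'; python3 -m pendant '[0,0,0,0,0,-0.178,0.0918,0,0,0,0,0,-0.178,0.0918,0,0,0,0,0,-0.178,0.0918,0,0,0,0,0,-0.178,0.0918,0,0,0,0,0,-0.178,0.0918,0,0,0,0,0,-0.178,0.0918,0,0,0,0,0,-0.178,0.0918,0,0,0,0,0,-0.178,0.0918,0,0,0,0,0,-0.178,0.0918,0,0,0,0,0,0,0.0918]'; cat >> h.py <<'E'
def row(name=None,f=None,c=None):
    if f: im=cv2.imread(f)
    else: im,c=shot('wrist',name)
    h=cv2.cvtColor(im,cv2.COLOR_BGR2HSV)
    m=((h[:,:,1]<75)&(h[:,:,2]>60)).astype(np.uint8); m[235:]=0
    m=cv2.morphologyEx(m,cv2.MORPH_CLOSE,np.ones((3,3)))
    for k in cv2.findContours(m,cv2.RETR_EXTERNAL,cv2.CHAIN_APPROX_NONE)[0]:
        if cv2.contourArea(k)<300: continue
        d=(cast(c,k[:,0,:],.079)[:,:2]-SO)@np.c_[UX,UY]
        if abs(d.mean(0)).max()<.15: print('row blob sx,sy min',d.min(0),'max',d.max(0))
E
python3 -c "
from h import *
look(.492,.113,'e.png')
K=camera_params('wrist');T=K['T_tool_cam'];p=np.array([.6248,-.1252,.2635]);a=np.radians(85.29)
X=np.array([np.cos(a),np.sin(a),0]);Z=np.array([0,0,-1.]);M=np.c_[X,np.cross(Z,X),Z]
row(None,'pics/p2.png',(K['intrinsics'],p+M@T[:3,3],M@T[:3,:3]))"
```

```text
clock: 23.8
position: [0.5364, 0.1675, 0.2615]
ee_rot: [-1.153, -2.921, 0.001]
force: [0.4, 1.2, 0.1]
width: 1.002
gripper_force: 0.0
clock: 25.05
position: [0.5367, 0.1673, 0.2617]
ee_rot: [1.285, -2.865, -0.002]
force: [0.4, 0.3, -0.3]
width: 1.002
gripper_force: 0.0
[  0.491    0.1103 138.3546  59.3126  45.4423  39.    ]
picked [  0.491    0.1103 138.3546  59.3126  45.4423  39.    ]
target half False shift(tool now) [ 0.0729 -0.0042  0.2499] turn [ 0.0011 -0.0006 -0.0041]
target half True shift(tool now) [ 0.0729 -0.0042  0.2499] turn [-0.001  -0.0018  3.1375]
pos [0.5368 0.1672 0.2619] yaw -131.87958349221074 j7 1.487735927744692 t 25.1
row blob sx,sy min [-0.0986 -0.0251] max [-0.0887  0.1393]
row blob sx,sy min [0.0051 0.053 ] max [0.0648 0.1427]
```

```bash
python3 -m pendant '[0.0365,-0.0021,0.045,0,0,0,0.0918,0.0364,-0.0021,0.045,0,0,0,0.0918,0,0,0.055,0,0,0,0.0918,0,0,0.055,0,0,0,0.0918,0,0,0.040,0,0,0,0.0918,0,0,0,0,0,0,0.05,0,0,0,0,0,0,0.05,0,0,0,0,0,0,0.05,0,0,0,0,0,0,0.05,0,0,0,0,0,0,0.05]' 25; python3 -m pendant '[0,0,-0.04,0,0,0,0.05,0,0,-0.05,0,0,0,0.05,0,0,-0.05,0,0,0,0.05]';python3 -c "
from h import *
slot(.038,.019)"
```

```text
clock: 26.35
position: [0.4929, 0.1098, 0.0239]
ee_rot: [-1.283, 2.865, -0.001]
force: [-1.0, 0.0, 8.3]
width: 0.653
gripper_force: 25.0
clock: 26.72
position: [0.4919, 0.1093, 0.1645]
ee_rot: [-1.284, 2.867, -0.0]
force: [1.4, -0.5, -1.1]
width: 0.651
gripper_force: 25.0
target half False shift(tool now) [ 0.0882 -0.2559  0.0045] turn [-0.0001  0.0002  2.4918]
target half True shift(tool now) [ 0.0882 -0.2559  0.0045] turn [-0.0002 -0.0001 -0.6498]
pos [0.4919 0.1093 0.1645] yaw -131.73198943459028 j7 1.4714946628474248 t 26.725
```

```bash
python3 -m pendant '[0.0176,-0.0512,0,0,0,0,0.05,0.0176,-0.0512,0,0,0,0,0.05,0.0176,-0.0512,0,0,0,0,0.05,0.0176,-0.0512,0,0,0,0,0.05,0.0176,-0.0512,0,0,0,0,0.05,0,0,0,0,0,0.178,0.05,0,0,0,0,0,0.178,0.05,0,0,0,0,0,0.178,0.05,0,0,0,0,0,0.178,0.05,0,0,0,0,0,0.178,0.05]'; python3 -m pendant '[0,0,0,0,0,0.178,0.05,0,0,0,0,0,0.178,0.05,0,0,0,0,0,0.178,0.05,0,0,0,0,0,0.178,0.05,0,0,0,0,0,0.178,0.05,0,0,0,0,0,0.178,0.05,0,0,0,0,0,0.178,0.05,0,0,0,0,0,0.178,0.05,0,0,0,0,0,0.178,0.05,0,0,0,0,0,0,0.05]';python3 -c "
from h import *
slot(.038,.019,.071);print(observe()['width'],observe()['gripper_force'])"
```

```text
clock: 27.98
position: [0.6244, -0.1268, 0.1631]
ee_rot: [0.085, 3.14, -0.0]
force: [-0.5, 0.1, -2.1]
width: 0.654
gripper_force: 25.0
clock: 29.22
position: [0.6246, -0.1264, 0.1631]
ee_rot: [2.305, 2.133, 0.0]
force: [0.3, -0.6, -1.2]
width: 0.656
gripper_force: 25.0
target half False shift(tool now) [-0.0004 -0.0004  0.0921] turn [0.0006 0.0003 0.001 ]
target half True shift(tool now) [-0.0004 -0.0004  0.0921] turn [-0.0004  0.001  -3.1406]
pos [ 0.6246 -0.1264  0.1631] yaw 85.55640706676296 j7 -0.23734739178026973 t 29.225
0.6555152495589104 25.000559985637665
```

```bash
python3 -m pendant '[0,0,0.05,0,0,0,0.05,0,0,0.03,0,0,0,0.05,0,0,0.012,0,0,0,0.05,0,0,0.002,0,0,0,0.05,0,0,0,0,0,0,0.05]'; python3 -m pendant '[0.002,0,0,0,0,0,0.05,0.002,0,0,0,0,0,0.05,0.002,0,0,0,0,0,0.05,0,0,0,0,0,0,0.05]'; python3 -m pendant '[0,0,0.001,0,0,0,0.05,0,0,0,0,0,0,0.075,0,0,0,0,0,0,0.08,0,0,0,0,0,0,0.08,0,0,-0.04,0,0,0,0.085,0,0,-0.06,0,0,0,0.09,0,0,-0.06,0,0,0,0.0918,-0.02,0,-0.03,0,0,0,0.0918,0,0,0,0,0,0,0.0918,0,0,0,0,0,0,0.0918]'; python3 - <<'E'
from h import *
row('p3.png')
hover(.535,.385,77.5)
E
```

```text
clock: 29.85
position: [0.6253, -0.1266, 0.0694]
ee_rot: [2.305, 2.133, 0.002]
force: [0.5, -0.1, 0.3]
width: 0.656
gripper_force: 25.0
clock: 30.35
position: [0.6252, -0.1207, 0.0687]
ee_rot: [2.307, 2.132, -0.0]
force: [-0.3, 0.3, -1.6]
width: 0.652
gripper_force: 25.0
clock: 31.6
position: [0.6229, -0.1402, 0.2565]
ee_rot: [-2.306, -2.132, 0.001]
force: [-0.2, -0.5, -0.4]
width: 1.0
gripper_force: 0.0
row blob sx,sy min [-0.0952 -0.0392] max [-0.0857  0.1346]
row blob sx,sy min [0.0086 0.0034] max [0.0687 0.1391]
target half False shift(tool now) [ 0.5067 -0.0591  0.0065] turn [-0.0015 -0.0021 -1.4307]
target half True shift(tool now) [ 0.5067 -0.0591  0.0065] turn [-0.0022  0.0015  1.7109]
pos [ 0.6228 -0.1399  0.256 ] yaw 85.52831656356408 j7 -0.16967008004805115 t 31.65
```

View pics/p3.png

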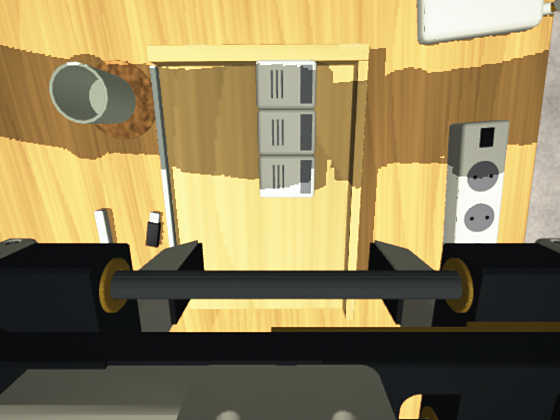

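```bash
python3 -m pendant '[0.0563,-0.0066,0,0,0,0,0.0918,0.0563,-0.0066,0,0,0,0,0.0918,0.0563,-0.0066,0,0,0,0,0.0918,0.0563,-0.0066,0,0,0,0,0.0918,0.0563,-0.0066,0,0,0,0,0.0918,0.0563,-0.0066,0,0,0,0,0.0918,0.0563,-0.0066,0,0,0,0,0.0918,0.0563,-0.0066,0,0,0,0,0.0918,0.0563,-0.0066,0,0,0,0,0.0918]'; python3 -m pendant '[0,0,0,0,0,-0.179,0.0918,0,0,0,0,0,-0.179,0.0918,0,0,0,0,0,-0.179,0.0918,0,0,0,0,0,-0.179,0.0918,0,0,0,0,0,-0.179,0.0918,0,0,0,0,0,-0.179,0.0918,0,0,0,0,0,-0.179,0.0918,0,0,0,0,0,-0.178,0.0918,0,0,0,0,0,0,0.0918]'; python3 -c "
from h import *
look(.535,.385,'cc.png')"
```

```text
clock: 32.78
position: [0.6029, 0.3713, 0.2556]
ee_rot: [-2.306, -2.133, 0.004]
force: [0.1, 0.0, -0.5]
width: 1.002
gripper_force: 0.0
clock: 33.9
position: [0.6033, 0.3695, 0.2558]
ee_rot: [-0.342, -3.12, 0.002]
force: [-0.3, 0.1, -0.9]
width: 1.001
gripper_force: 0.0
[ 0.5358  0.3923 77.5448 58.8581 43.7304 41.    ]
picked [ 0.5358  0.3923 77.5448 58.8581 43.7304 41.    ]
target half False shift(tool now) [0.0705 0.0077 0.2442] turn [-0.001  -0.002  -0.0039]
target half True shift(tool now) [0.0705 0.0077 0.2442] turn [-0.0031  0.0015  3.1377]
pos [0.6034 0.3695 0.2561] yaw 167.31925313851247 j7 0.337192381571461 t 33.95
```

```bash
python3 -m pendant '[0.0353,0.0038,0.045,0,0,0,0.0918,0.0352,0.0039,0.045,0,0,0,0.0918,0,0,0.055,0,0,0,0.0918,0,0,0.055,0,0,0,0.0918,0,0,0.034,0,0,0,0.0918,0,0,0,0,0,0,0.05,0,0,0,0,0,0,0.05,0,0,0,0,0,0,0.05,0,0,0,0,0,0,0.05,0,0,0,0,0,0,0.05]' 25; python3 -m pendant '[0,0,-0.04,0,0,0,0.05,0,0,-0.05,0,0,0,0.05,0,0,-0.05,0,0,0,0.05]';python3 -c "
from h import *
slot(.038,-.028)"
```

```text
clock: 35.2
position: [0.5376, 0.3927, 0.0252]
ee_rot: [0.343, 3.121, 0.002]
force: [-1.1, -0.9, 8.0]
width: 0.65
gripper_force: 25.0
clock: 35.58
position: [0.5368, 0.3918, 0.1653]
ee_rot: [-0.343, -3.123, 0.0]
force: [0.0, 0.4, -0.5]
width: 0.655
gripper_force: 25.0
target half False shift(tool now) [-0.2044 -0.5339  0.0053] turn [-0.      0.      1.4307]
target half True shift(tool now) [-0.2044 -0.5339  0.0053] turn [-0.     -0.0001 -1.7109]
pos [0.5368 0.3918 0.1653] yaw 167.47040958753973 j7 0.17859343129774435 t 35.575
```

```bash
python3 -m pendant '[-0.0204,-0.0534,0,0,0,0,0.05,-0.0204,-0.0534,0,0,0,0,0.05,-0.0204,-0.0534,0,0,0,0,0.05,-0.0204,-0.0534,0,0,0,0,0.05,-0.0204,-0.0534,0,0,0,0,0.05,-0.0204,-0.0534,0,0,0,0,0.05,-0.0204,-0.0534,0,0,0,0,0.05,-0.0204,-0.0534,0,0,0,0,0.05,-0.0204,-0.0534,0,0,0,0,0.05,-0.0204,-0.0534,0,0,0,0,0.05]'; python3 -m pendant '[0,0,0,0,0,0.179,0.05,0,0,0,0,0,0.179,0.05,0,0,0,0,0,0.179,0.05,0,0,0,0,0,0.179,0.05,0,0,0,0,0,0.179,0.05,0,0,0,0,0,0.179,0.05,0,0,0,0,0,0.179,0.05,0,0,0,0,0,0.178,0.05,0,0,0,0,0,0,0.05]';python3 -c "
from h import *
slot(.038,-.028,.072);print(observe()['width'],observe()['gripper_force'])"
```

```text
clock: 36.83
position: [0.6204, -0.1756, 0.1641]
ee_rot: [0.343, 3.122, -0.001]
force: [1.3, 0.7, -1.2]
width: 0.652
gripper_force: 25.0
clock: 37.95
position: [0.6204, -0.1733, 0.1641]
ee_rot: [2.305, 2.133, -0.0]
force: [0.7, 0.6, -0.5]
width: 0.651
gripper_force: 25.0
target half False shift(tool now) [-0.0003  0.0001  0.0921] turn [0.0005 0.0006 0.0011]
target half True shift(tool now) [-0.0003  0.0001  0.0921] turn [-0.0009  0.0008 -3.1405]
pos [ 0.6204 -0.1733  0.1641] yaw 85.56151791736222 j7 -0.1930101601251519 t 37.95
0.6505074430063575 24.99916434288025
```

```bash
python3 -m pendant '[0,0,0.05,0,0,0,0.05,0,0,0.03,0,0,0,0.05,0,0,0.012,0,0,0,0.05,0,0,0.002,0,0,0,0.05,0,0,0,0,0,0,0.05]'; python3 -m pendant '[0.002,0,0,0,0,0,0.05,0.002,0,0,0,0,0,0.05,0.002,0,0,0,0,0,0.05,0.001,0,0,0,0,0,0.05,0,0,0,0,0,0,0.05]'; python3 -m pendant '[0,0,0.001,0,0,0,0.05,0,0,0,0,0,0,0.075,0,0,0,0,0,0,0.08,0,0,0,0,0,0,0.08,0,0,-0.04,0,0,0,0.085,0,0,-0.06,0,0,0,0.09,0,0,-0.06,0,0,0,0.0918,-0.02,0,-0.03,0,0,0,0.0918,0,0,0,0,0,0,0.0918,0,0,0,0,0,0,0.0918]'; python3 - <<'E'
from h import *
row('p4.png')
hover(.641,.162,168.4)
E
```

```text
clock: 38.58
position: [0.6211, -0.1735, 0.0704]
ee_rot: [2.305, 2.133, 0.002]
force: [-0.2, -0.1, -0.4]
width: 0.653
gripper_force: 25.0
clock: 39.2
position: [0.621, -0.1679, 0.0698]
ee_rot: [2.307, 2.13, -0.002]
force: [-0.9, -4.9, 1.6]
width: 0.648
gripper_force: 25.0
clock: 40.45
position: [0.6188, -0.186, 0.2574]
ee_rot: [-2.306, -2.132, 0.001]
force: [-0.1, -0.0, -0.1]
width: 0.996
gripper_force: 0.0
row blob sx,sy min [-0.1195 -0.0609] max [-0.1013 -0.0221]
row blob sx,sy min [-0.0952 -0.0854] max [-0.0856  0.1312]
row blob sx,sy min [ 0.0084 -0.0427] max [0.0689 0.1387]
target half False shift(tool now) [0.4178 0.0039 0.0073] turn [ 0.001  -0.0036 -3.017 ]
target half True shift(tool now) [0.4178 0.0039 0.0073] turn [-0.0024 -0.0007  0.1246]
pos [ 0.6187 -0.1857  0.257 ] yaw 85.53862002981342 j7 -0.12474756033407042 t 40.5
```

```bash
python3 -m pendant '[0.0597,0.0006,0,0,0,0,0.0918,0.0597,0.0006,0,0,0,0,0.0918,0.0597,0.0006,0,0,0,0,0.0918,0.0597,0.0006,0,0,0,0,0.0918,0.0597,0.0006,0,0,0,0,0.0918,0.0597,0.0006,0,0,0,0,0.0918,0.0597,0.0006,0,0,0,0,0.0918]'; python3 -m pendant '[0,0,0,0,0,-0.1775,0.0918,0,0,0,0,0,-0.1775,0.0918,0,0,0,0,0,-0.1775,0.0918,0,0,0,0,0,-0.1775,0.0918,0,0,0,0,0,-0.1775,0.0918,0,0,0,0,0,-0.1775,0.0918,0,0,0,0,0,-0.1775,0.0918,0,0,0,0,0,-0.1775,0.0918,0,0,0,0,0,-0.1775,0.0918]';  python3 -m pendant '[0,0,0,0,0,-0.1775,0.0918,0,0,0,0,0,-0.1775,0.0918,0,0,0,0,0,-0.1775,0.0918,0,0,0,0,0,-0.1775,0.0918,0,0,0,0,0,-0.1775,0.0918,0,0,0,0,0,-0.1775,0.0918,0,0,0,0,0,-0.1775,0.0918,0,0,0,0,0,-0.1775,0.0918,0,0,0,0,0,0,0.0918]'; python3 -c "
from h import *
look(.641,.162,'aa.png')"
```

```text
clock: 41.38
position: [0.6555, 0.2321, 0.2567]
ee_rot: [-2.305, -2.133, 0.004]
force: [0.3, -0.7, 0.3]
width: 0.999
gripper_force: 0.0
clock: 42.5
position: [0.6554, 0.2304, 0.2568]
ee_rot: [-0.07, -3.138, 0.001]
force: [-0.4, -0.1, 0.3]
width: 1.0
gripper_force: 0.0
clock: 43.62
position: [0.6557, 0.2303, 0.2571]
ee_rot: [1.985, -2.433, -0.002]
force: [-0.4, 0.3, 0.2]
width: 1.0
gripper_force: 0.0
[  0.6439   0.1602 168.4608  59.2175  45.0329  38.    ]
picked [  0.6439   0.1602 168.4608  59.2175  45.0329  38.    ]
target half False shift(tool now) [ 0.0709 -0.0031  0.2454] turn [ 0.0017 -0.0005 -0.0041]
target half True shift(tool now) [ 0.0709 -0.0031  0.2454] turn [-0.0008 -0.0026  3.1375]
pos [0.6558 0.2303 0.2573] yaw -101.77156019110356 j7 1.9910517918011084 t 43.675
```

```bash
python3 -m pendant '[0.0357,-0.0016,0.045,0,0,0,0.0918,0.0357,-0.0015,0.045,0,0,0,0.0918,0,0,0.055,0,0,0,0.0918,0,0,0.055,0,0,0,0.0918,0,0,0.035,0,0,0,0.0918,0,0,0,0,0,0,0.05,0,0,0,0,0,0,0.05,0,0,0,0,0,0,0.05,0,0,0,0,0,0,0.05,0,0,0,0,0,0,0.05]' 25; python3 -m pendant '[0,0,-0.04,0,0,0,0.05,0,0,-0.05,0,0,0,0.05,0,0,-0.05,0,0,0,0.05]';python3 -c "
from h import *
slot(.038,-.074)"
```

```text
clock: 44.92
position: [0.6457, 0.1598, 0.0253]
ee_rot: [-1.983, 2.434, -0.001]
force: [-1.1, -0.6, 6.9]
width: 0.653
gripper_force: 25.0
clock: 45.3
position: [0.6449, 0.1591, 0.1653]
ee_rot: [-1.985, 2.435, 0.0]
force: [0.6, -1.0, -0.1]
width: 0.651
gripper_force: 25.0
target half False shift(tool now) [ 0.3766 -0.0489  0.0053] turn [0.0001 0.0001 3.0171]
target half True shift(tool now) [ 0.3766 -0.0489  0.0053] turn [-0.0001  0.0001 -0.1244]
pos [0.6449 0.1591 0.1653] yaw -101.63009281128959 j7 2.002802119529284 t 45.3
```

```bash
python3 -m pendant '[0.0538,-0.007,0,0,0,0,0.05,0.0538,-0.007,0,0,0,0,0.05,0.0538,-0.007,0,0,0,0,0.05,0.0538,-0.007,0,0,0,0,0.05,0.0538,-0.007,0,0,0,0,0.05,0.0538,-0.007,0,0,0,0,0.05,0.0538,-0.007,0,0,0,0,0.05]'; python3 -m pendant '[0,0,0,0,0,0.1775,0.05,0,0,0,0,0,0.1775,0.05,0,0,0,0,0,0.1775,0.05,0,0,0,0,0,0.1775,0.05,0,0,0,0,0,0.1775,0.05,0,0,0,0,0,0.1775,0.05,0,0,0,0,0,0.1775,0.05,0,0,0,0,0,0.1775,0.05,0,0,0,0,0,0.1775,0.05]';  python3 -m pendant '[0,0,0,0,0,0.1775,0.05,0,0,0,0,0,0.1775,0.05,0,0,0,0,0,0.1775,0.05,0,0,0,0,0,0.1775,0.05,0,0,0,0,0,0.1775,0.05,0,0,0,0,0,0.1775,0.05,0,0,0,0,0,0.1775,0.05,0,0,0,0,0,0.1775,0.05,0,0,0,0,0,0,0.05]'; python3 -c "
from h import *
slot(.038,-.074,.072);print(observe()['width'],observe()['gripper_force'])"
```

```text
clock: 46.18
position: [0.6168, -0.2215, 0.1641]
ee_rot: [-1.985, 2.435, -0.001]
force: [0.5, 0.0, -0.9]
width: 0.653
gripper_force: 25.0
clock: 47.3
position: [0.6172, -0.2194, 0.164]
ee_rot: [0.369, 3.119, -0.0]
force: [0.8, 0.1, -0.8]
width: 0.651
gripper_force: 25.0
clock: 48.42
position: [0.6173, -0.2192, 0.1641]
ee_rot: [2.305, 2.134, 0.0]
force: [0.1, -0.1, -0.6]
width: 0.654
gripper_force: 25.0
target half False shift(tool now) [-0.0004 -0.0004  0.0921] turn [0.0006 0.0005 0.0013]
target half True shift(tool now) [-0.0004 -0.0004  0.0921] turn [-0.0008  0.0009 -3.1402]
pos [ 0.6173 -0.2192  0.1641] yaw 85.57705322220349 j7 -0.08820740851693397 t 48.425
0.6538844309165921 25.00033289194107
```

```bash
python3 -m pendant '[0,0,0.05,0,0,0,0.05,0,0,0.03,0,0,0,0.05,0,0,0.012,0,0,0,0.05,0,0,0.002,0,0,0,0.05,0,0,0,0,0,0,0.05]'; python3 -m pendant '[0.002,0,0,0,0,0,0.05,0.002,0,0,0,0,0,0.05,0.002,0,0,0,0,0,0.05,0.001,0,0,0,0,0,0.05,0,0,0,0,0,0,0.05]'; python3 -m pendant '[0,0,0.001,0,0,0,0.05,0,0,0,0,0,0,0.075,0,0,0,0,0,0,0.08,0,0,0,0,0,0,0.08,0,0,-0.04,0,0,0,0.085,0,0,-0.06,0,0,0,0.09,0,0,-0.06,0,0,0,0.0918,-0.02,0,-0.03,0,0,0,0.0918,0,0,0,0,0,0,0.0918,0,0,0,0,0,0,0.0918]'; python3 - <<'E'
from h import *
row('p5.png')
to(.4005-.07*np.cos(np.radians(27.4)),.3789-.07*np.sin(np.radians(27.4)),.25,np.radians(27.4))
E
```

```text
clock: 49.05
position: [0.6179, -0.2196, 0.0704]
ee_rot: [2.305, 2.133, 0.001]
force: [0.4, -0.4, -0.5]
width: 0.653
gripper_force: 25.0
clock: 49.68
position: [0.6178, -0.2124, 0.0696]
ee_rot: [2.307, 2.133, 0.0]
force: [0.3, -0.5, -0.9]
width: 0.655
gripper_force: 25.0
clock: 50.92
position: [0.6157, -0.2321, 0.2576]
ee_rot: [-2.306, -2.132, 0.001]
force: [-0.3, 0.2, -0.1]
width: 1.0
gripper_force: 0.0
row blob sx,sy min [-0.1199 -0.0706] max [-0.1009 -0.0308]
row blob sx,sy min [ 0.0091 -0.0902] max [0.0687 0.0982]
row blob sx,sy min [-0.0947 -0.1317] max [-0.0853  0.0982]
target half False shift(tool now) [ 0.5551 -0.3215  0.0082] turn [-0.0023  0.0004  1.0145]
target half True shift(tool now) [ 0.5551 -0.3215  0.0082] turn [-0.0004 -0.0027 -2.1271]
pos [ 0.6155 -0.2318  0.2571] yaw 85.52681917005253 j7 -0.025879196226421094 t 50.975
```

View pics/p5.png

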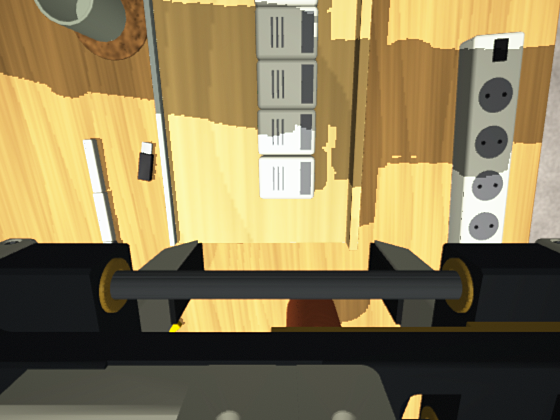

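```bash
python3 -m pendant '[0.0543,-0.0249,0,0,0,0,0.0918,0.0543,-0.0249,0,0,0,0,0.0918,0.0543,-0.0249,0,0,0,0,0.0918,0.0543,-0.0249,0,0,0,0,0.0918,0.0543,-0.0249,0,0,0,0,0.0918,0.0543,-0.0249,0,0,0,0,0.0918,0.0543,-0.0249,0,0,0,0,0.0918,0.0543,-0.0249,0,0,0,0,0.0918,0.0543,-0.0249,0,0,0,0,0.0918,0.0543,-0.0249,0,0,0,0,0.0918]'; python3 -m pendant '[0.0543,-0.0249,0,0,0,0,0.0918,0.0543,-0.0249,0,0,0,0,0.0918,0,0,0,0,0,-0.176,0.0918,0,0,0,0,0,-0.176,0.0918,0,0,0,0,0,-0.176,0.0918,0,0,0,0,0,-0.176,0.0918,0,0,0,0,0,-0.176,0.0918,0,0,0,0,0,-0.176,0.0918,0,0,0,0,0,-0.176,0.0918,0,0,0,0,0,-0.176,0.0918]'; python3 -m pendant '[0,0,0,0,0,-0.176,0.0918,0,0,0,0,0,-0.176,0.0918,0,0,0,0,0,-0.176,0.0918,0,0,0,0,0,-0.176,0.0918,0,0,0,0,0,-0.176,0.0918,0,0,0,0,0,-0.176,0.0918,0,0,0,0,0,-0.176,0.0918,0,0,0,0,0,-0.176,0.0918,0,0,0,0,0,-0.176,0.0918]'; python3 -c "
from h import *
to(.368,.441,.25,np.radians(297.4));print(observe()['joints'])"
```

```text
clock: 52.22
position: [0.4089, 0.3299, 0.2574]
ee_rot: [-2.306, -2.133, 0.003]
force: [1.0, 0.1, -0.9]
width: 0.999
gripper_force: 0.0
clock: 53.48
position: [0.3686, 0.4404, 0.2573]
ee_rot: [-0.367, -3.119, 0.002]
force: [0.5, -0.5, 0.1]
width: 0.999
gripper_force: 0.0
clock: 54.6
position: [0.3686, 0.4404, 0.2572]
ee_rot: [1.962, -2.451, -0.0]
force: [1.1, -0.3, 0.7]
width: 0.997
gripper_force: 0.0
target half False shift(tool now) [-0.0004  0.0007  0.0072] turn [ 0.0019 -0.001  -0.6992]
target half True shift(tool now) [-0.0004  0.0007  0.0072] turn [-0.0013 -0.0024  2.4424]
pos [0.3686 0.4404 0.2572] yaw -102.66266830571149 j7 1.403260778142195 t 54.6
[-0.19    0.6387 -1.2457  1.6068  0.6159  1.3511  1.4033]
```

```bash
python3 -m pendant '[0,0,0,0,0,-0.175,0.0918,0,0,0,0,0,-0.175,0.0918,0,0,0,0,0,-0.175,0.0918,0,0,0,0,0,-0.175,0.0918,0,0,0,0,0,0,0.0918]'; python3 - <<'E'
from h import *
im,c=shot('wrist','an.png');h=cv2.cvtColor(im,cv2.COLOR_BGR2HSV)
def ant(m,z=.006):
    for k in cv2.findContours(m,cv2.RETR_EXTERNAL,cv2.CHAIN_APPROX_NONE)[0]:
        if cv2.contourArea(k)<60: continue
        w=cast(c,k[:,0,:],z)[:,:2]*1000
        (x,y),(a,b),t=cv2.minAreaRect(w.astype(np.float32))
        if a<b:t+=90
        print(np.array([x,y,t,a,b]),k[:,0].mean(0))
m=((h[:,:,1]<75)&(h[:,:,2]>60)).astype(np.uint8);m[235:]=0
print('white');ant(cv2.morphologyEx(m,cv2.MORPH_CLOSE,np.ones((7,7))))
m=((h[:,:,1]>170)&(h[:,:,0]>15)&(h[:,:,0]<32)&(h[:,:,2]>90)).astype(np.uint8);m[235:]=0
print('brass');ant(m)
cv2.imwrite('pics/an2.png',im)
print(pose()[0])
E
```

```text
clock: 55.22
position: [0.3688, 0.4404, 0.2575]
ee_rot: [2.678, -1.64, -0.001]
force: [0.3, -0.2, -0.3]
width: 1.003
gripper_force: 0.0
white
[526.7345 545.3495  27.0355 339.9238  94.1466] [132.47   210.4666]
[399.0961 385.6775 118.3542  14.5688 123.9306] [283.8211 133.5   ]
[680.3307 425.7237  76.0101 101.1748  68.01  ] [55.8214 52.9365]
[364.2686 227.2137  86.3598  66.4659  15.8516] [373.128  23.44 ]
brass
[431.3887 325.8014 117.0993   8.4716  10.063 ] [282.6129  77.6452]
[0.3689 0.4405 0.2577]
```

View pics/an2.png

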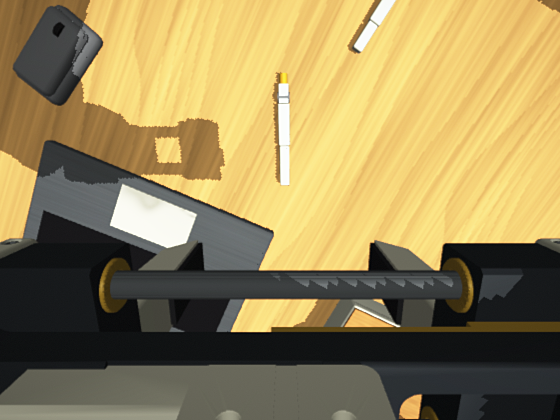

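```bash
python3 -c "
from h import *
to(.4015,.3813,.013,np.radians(298.3))"
```

```text
target half False shift(tool now) [ 0.0674 -0.0027  0.2447] turn [ 0.0014 -0.0003 -0.0251]
target half True shift(tool now) [ 0.0674 -0.0027  0.2447] turn [-0.0004 -0.0022  3.1165]
pos [0.3689 0.4405 0.2577] yaw -63.138175188398336 j7 2.0897186023538885 t 55.275
```

```bash
python3 -m pendant '[0.0337,-0.0014,0.045,0,0,-0.025,0.06,0.0337,-0.0013,0.045,0,0,0,0.06,0,0,0.055,0,0,0,0.06,0,0,0.055,0,0,0,0.06,0,0,0.035,0,0,0,0.06,0,0,0.008,0,0,0,0.06,0,0,0,0,0,0,0.06]' 20; python3 -m pendant '[0,0,0,0,0,0,0.005,0,0,0,0,0,0,0.005,0,0,0,0,0,0,0.005,0,0,0,0,0,0,0.005,0,0,0,0,0,0,0.005]';  python3 -m pendant '[0,0,-0.04,0,0,0,0.005,0,0,-0.05,0,0,0,0.005,0,0,-0.05,0,0,0,0.005]';python3 -c "
from h import *
slot(-.067,0)"
```

```text
clock: 56.15
position: [0.403, 0.3827, 0.016]
ee_rot: [-2.698, 1.609, 0.001]
force: [0.5, -0.0, 0.4]
width: 0.653
gripper_force: 0.0
clock: 56.78
position: [0.4033, 0.3822, 0.0156]
ee_rot: [-2.699, 1.607, -0.0]
force: [-0.2, -0.1, 0.2]
width: 0.159
gripper_force: 0.1
clock: 57.15
position: [0.403, 0.382, 0.1568]
ee_rot: [2.699, -1.606, -0.001]
force: [0.7, 0.4, -0.4]
width: 0.146
gripper_force: 20.0
target half False shift(tool now) [ 0.5115  0.1466 -0.0032] turn [ 0.0002  0.0012 -2.566 ]
target half True shift(tool now) [ 0.5115  0.1466 -0.0032] turn [ 0.0009 -0.0002  0.5755]
pos [0.403  0.382  0.1568] yaw -61.5238246419601 j7 2.133313335831329 t 57.15
```

```bash
python3 -m pendant '[0,0,0.05,0,0,0,0.005,0,0,0.05,0,0,0,0.005,0,0,0.03,0,0,0,0.005,0,0,0.004,0,0,0,0.005,0,0,0,0,0,0,0.005]'; python3 -m pendant '[0,0,0.003,0,0,0,0.005,0,0,0.002,0,0,0,0.005,0,0,0,0,0,0,0.005]'
```

```text
clock: 57.78
position: [0.4033, 0.3828, 0.0223]
ee_rot: [-2.699, 1.607, 0.001]
force: [0.1, 0.5, -0.2]
width: 0.149
gripper_force: 20.0
clock: 58.15
position: [0.4035, 0.3822, 0.0168]
ee_rot: [-2.699, 1.607, -0.0]
force: [-0.3, 0.9, -0.7]
width: 0.15
gripper_force: 20.0
```

```bash
python3 -m pendant '[0,0,-0.05,0,0,0,0.005,0,0,-0.05,0,0,0,0.005,0,0,-0.04,0,0,0,0.005]'; python3 -m pendant '[0.0568,0.0163,0,0,0,0,0.005,0.0568,0.0163,0,0,0,0,0.005,0.0568,0.0163,0,0,0,0,0.005,0.0568,0.0163,0,0,0,0,0.005,0.0568,0.0163,0,0,0,0,0.005,0.0568,0.0163,0,0,0,0,0.005,0.0568,0.0163,0,0,0,0,0.005,0.0568,0.0163,0,0,0,0,0.005,0.0568,0.0163,0,0,0,0,0.005]'; python3 -m pendant '[0,0,0,0,0,0.177,0.005,0,0,0,0,0,0.177,0.005,0,0,0,0,0,0.177,0.005,0,0,0,0,0,0.177,0.005,0,0,0,0,0,0.177,0.005,0,0,0,0,0,0.177,0.005,0,0,0,0,0,0.177,0.005,0,0,0,0,0,0.177,0.005,0,0,0,0,0,0.177,0.005,0,0,0,0,0,0.177,0.005]'; python3 -m pendant '[0,0,0,0,0,0.177,0.005,0,0,0,0,0,0.177,0.005,0,0,0,0,0,0.177,0.005,0,0,0,0,0,0.177,0.005,0,0,0,0,0,0.177,0.005,0,0,0,0,0,0.177,0.005,0,0,0,0,0,0.177,0.005,0,0,0,0,0,0.177,0.005,0,0,0,0,0,0.177,0.005,0,0,0,0,0,0.177,0.005]'; python3 -c "
from h import *
slot(-.067,0,.062);print(observe()['width'],observe()['gripper_force'])"
```

```text
clock: 58.52
position: [0.4032, 0.3825, 0.1587]
ee_rot: [-2.699, 1.606, -0.0]
force: [1.3, 0.1, -0.3]
width: 0.15
gripper_force: 20.0
clock: 59.65
position: [0.5117, -0.0889, 0.1041]
ee_rot: [2.598, -1.677, 0.104]
force: [0.9, 0.6, -0.7]
width: 0.148
gripper_force: 20.0
clock: 60.9
position: [0.5113, -0.0871, 0.1046]
ee_rot: [-0.344, 3.098, -0.123]
force: [-0.0, 0.6, -0.7]
width: 0.151
gripper_force: 20.0
clock: 62.15
position: [0.5113, -0.0869, 0.1046]
ee_rot: [2.144, 2.192, -0.05]
force: [-0.8, 1.0, -1.2]
width: 0.151
gripper_force: 20.0
target half False shift(tool now) [-0.0473  0.0042  0.0465] turn [0.0329 0.0746 0.1006]
target half True shift(tool now) [-0.0473  0.0042  0.0465] turn [-0.1135  0.05   -3.0385]
pos [ 0.5113 -0.0869  0.1046] yaw 91.20430394459333 j7 -0.32396410670822945 t 62.15
0.15073794878565577 19.99421864748001
```

```bash
python3 -m pendant '[0,0,-0.04,0.0165,0.0373,0.05,0.005,0,0,0,0.0165,0.0373,0.05,0.005,0,0,0,0,0,0,0.005,0,0,0,0,0,0,0.005]'; python3 -c "
from h import *
slot(-.067,0,.062);print(observe()['width'],observe()['gripper_force'])"
```

```text
clock: 62.65
position: [0.5097, -0.084, 0.1438]
ee_rot: [-2.299, -2.141, 0.003]
force: [-0.2, 0.1, -0.6]
width: 0.149
gripper_force: 20.0
target half False shift(tool now) [-0.0527  0.0123  0.0819] turn [-0.0015  0.001   0.0073]
target half True shift(tool now) [-0.0527  0.0123  0.0819] turn [-0.0015 -0.0023 -3.1343]
pos [ 0.5097 -0.084   0.1438] yaw 85.9203841560579 j7 -0.26163651704733154 t 62.65
0.14864911651083054 19.998994767665863
```

```bash
python3 -m pendant '[-0.0527,0.0123,0,0,0,0.0073,0.005,0,0,0,0,0,0,0.005,0,0,0.05,0,0,0,0.005,0,0,0.022,0,0,0,0.005,0,0,0,0,0,0,0.005]'; python3 -m pendant '[0,0,0.005,0,0,0,0.005,0,0,0.003,0,0,0,0.005,0,0,0,0,0,0,0.005]'; python3 -m pendant '[0,0,0.002,0,0,0,0.005,0,0,0,0,0,0,0.005]'; python3 -c "
from h import *
slot(-.067,0,.060)"
```

```text
clock: 63.28
position: [0.5168, -0.1366, 0.0705]
ee_rot: [-2.304, -2.13, 0.005]
force: [0.3, -0.5, -0.3]
width: 0.149
gripper_force: 20.0
clock: 63.65
position: [0.5187, -0.1377, 0.0646]
ee_rot: [2.308, 2.131, -0.001]
force: [-0.6, -0.3, 0.3]
width: 0.148
gripper_force: 20.0
clock: 63.9
position: [0.5184, -0.1378, 0.0623]
ee_rot: [-2.308, -2.131, 0.001]
force: [0.6, 0.2, -0.0]
width: 0.15
gripper_force: 20.0
target half False shift(tool now) [ 0.0002 -0.0005  0.0023] turn [-0.0009  0.0005 -0.0015]
target half True shift(tool now) [ 0.0002 -0.0005  0.0023] turn [0.0007 0.0014 3.1401]
pos [ 0.5184 -0.1378  0.0623] yaw 85.4135195121611 j7 -0.238676044068603 t 63.9
```

```bash
python3 -m pendant '[0,0,0.0015,0,0,0,0.005,0,0,0,0,0,0,0.005]'; python3 -m pendant '[0,0,0.001,0,0,0,0.005,0,0,0,0,0,0,0.005]'; python3 -m pendant '[0,0,0,0,0,0,0.022,0,0,0,0,0,0,0.022,0,0,0,0,0,0,0.022,0,0,-0.02,0,0,0,0.022,0,0,-0.06,0,0,0,0.04,0,0,-0.06,0,0,0,0.06,0,0,-0.06,0,0,0,0.0918,-0.05,0.04,0,0,0,0,0.0918,-0.02,0.03,0,0,0,0,0.0918,0,0,0,0,0,0,0.0918]'; python3 - <<'E'
from h import *
im,c=shot('wrist','f1.png');h=cv2.cvtColor(im,cv2.COLOR_BGR2HSV)
m=((h[:,:,1]<75)&(h[:,:,2]>60)).astype(np.uint8);m[235:]=0
m=cv2.morphologyEx(m,cv2.MORPH_CLOSE,np.ones((5,5)))
for k in cv2.findContours(m,cv2.RETR_EXTERNAL,cv2.CHAIN_APPROX_NONE)[0]:
    if cv2.contourArea(k)<150: continue
    for z in(.051,.079):
        d=(cast(c,k[:,0,:],z)[:,:2]-SO)@np.c_[UX,UY]*1000
        (x,y),(a,b),t=cv2.minAreaRect(d.astype(np.float32));print(z,np.array([x,y,t,a,b]))
im2,_=shot('scene');
cv2.imwrite('pics/f2.png',np.vstack([cv2.resize(im,(448,336))[:190],cv2.resize(im2[150:290,150:460],None,fx=448/310,fy=448/310)]))
E
```

```text
clock: 64.15
position: [0.5185, -0.1377, 0.0607]
ee_rot: [-2.308, -2.131, 0.001]
force: [0.5, -0.9, 0.2]
width: 0.148
gripper_force: 20.0
clock: 64.4
position: [0.5185, -0.1377, 0.0606]
ee_rot: [2.308, 2.131, -0.002]
force: [-4.2, 0.0, 12.3]
width: 0.154
gripper_force: 20.0
clock: 65.65
position: [0.5828, -0.2139, 0.2587]
ee_rot: [-2.311, -2.127, 0.002]
force: [0.4, 0.3, -0.4]
width: 0.84
gripper_force: 0.0
0.051 [-127.4973  -50.894    75.3518   43.2802   12.3033]
0.079 [-117.0541  -47.0484   75.3518   39.8684   11.3334]
0.051 [-185.7287  -76.425     2.2267   16.5752   99.3026]
0.079 [-170.695   -70.5668    2.2267   15.2685   91.4744]
0.051 [-66.4745  -8.0378   0.2715  15.7021 124.1598]
0.079 [-60.8418  -7.5706   0.2715  14.4643 114.3721]
0.051 [257.0554 -25.6957   4.5803  68.4023 208.5919]
0.079 [237.1838 -23.8365   4.5803  63.0101 192.1483]
0.051 [ 41.361   13.3211   0.1229  64.8726 221.3274]
0.079 [ 38.4929  12.1046   0.1229  59.7586 203.8798]
0.051 [-101.458    -0.7763    0.2756    8.4478  250.3651]
0.079 [-93.0675  -0.8815   0.2756   7.7819 230.6285]
0.051 [-172.9735   98.817    89.7631   51.7018   85.6243]
0.079 [-158.9453   90.8607   89.7631   47.6261   78.8744]
```

View pics/f2.png

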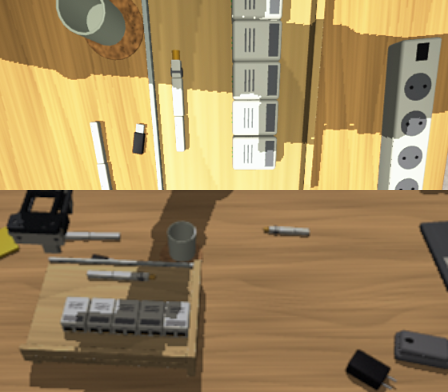

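```bash
python3 -c "
from cell import *
print(sign_off())"
```

```text
the job is handed in; nothing more can be done
None
```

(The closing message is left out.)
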